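# Close the fragrance canister with its nested lids, then lift off only the outer lid

### The arm

A 6-joint arm with a two-finger parallel gripper is mounted at the origin on the work surface. World frame = base frame: x ahead of the robot, y to its left, z up, the work surface at z = 0. Lengths are in mm, angles in rad, forces in N, time in s.
With the tool pointing down it reaches from about 250 to 725 mm from the base axis. Payload 9.7 kg.
Tool frame: the origin (TCP) lies at the very end of the fingers, on their centre line; the grasp point (between the pads) lies 19 mm behind it; z points along the fingers, y is the line along which they close (so a half turn about z gives the same grasp; the last joint's range is limited). The gripper opens to 85 mm and grips with 20 to 120 N. Pads are 22 mm wide; open, the fingers measure 114 mm over their backs; the gripper's body (76 mm by 85 mm) begins 54 mm behind the grasp point. The pads swing forward as they close: fully open they stand 13 mm farther back than shut.
Start: joints at [1.148, 0.087, 0.176, 1.66, 0, 1.571], TCP at [225.671, 501.567, 231.284] pointing down, gripper open.
Joint ranges: [-3.13, 3.13], [-0.85, 1.81], [-1.15, 1.24], [-2.2, 2.28], [-1.44, 1.52], [-3.14, 3.14]. Speed limits (rad/s): [2.22, 2.22, 2.57, 3.14, 3.14, 3.14].

### API

Orientations are given as a unit quaternion [w, x, y, z].
In Python, from plant import ctrl gives the robot as it stands.
- The arm moves only by the tool play_rows, never from a script. Its argument "deltas" is a list of rows, each an object of numbers: "x", "y", "z": the shift along the tool's x, y, z in mm; "rx", "ry", "rz": the turn, a rotation vector about the tool's x, y, z in degrees; "claw": the opening, from 0 (shut) to 1 (fully open). A call has 1 to 8 rows; each row shifts and turns the commanded pose from where the row before left it, along the tool's axes as they then stand; what a row does not reach is not made up. A row lasts 1/10 s, in which the tool goes at most 50 mm and 8.59 degrees, less where a joint would pass 70% of its speed; a pose out of reach is approached as far as the arm can. A call is refused whole if a number of a shift passes 50 or a number of a turn 8.59, either way. A call with a gripper value outside its range is refused whole. The fingers move at their own pace and stop on an object; "squeeze" is the grip in N (left out, the last holds). Time passes only in rows, so rows that do not move let the fingers close. It gives the time, the measured TCP pose, the force, the opening and the grip force at its end, in the units of the state.
- ctrl.state(): the state, without advancing time (a new reading comes with each control period).
- ctrl.get_image(name): name is "side" or "top" or "wrist"; returns a dict with "pixels" (400x640x3 uint8, blue, green, red), "depth" (400x640 float32, mm along the optical axis (not along the pixel's ray), 0 where there is no reading), "camera_matrix" (3x3 intrinsics, pixels), "position" and "orientation" of the camera in the world. Camera axes: x right, y down, z forward; pixel columns grow to the right and rows downward; lengths in mm; the calibration is good to about 2 mm. A picture is of the moment at which its call begins.
- ctrl.job_done(): hands the job in; it is judged then, once.
The state is a dict: "time_s": time; "q": joint angles; "qvel": joint speeds; "tau": joint torques, N m; "ee_pos": TCP position; "eef_rot": TCP orientation; "contact_force": force on the tool from outside, world axes, zero at the start; "torque": the same for the moment, N m; "gripper_width": finger opening in mm; "grip_force": force on a finger pad.
Only numpy, scipy, OpenCV 4.12 (cv2) and the standard library are available. Lean on these libraries where they do the work, as an engineer would, in place of code of your own. Each camera call takes 0.05 s, during which the arm holds its last target. There are 200 camera calls.

### The job

Pick the nested pair of lids off the tray together by the wooden stem, and lower it gently into the open canister until you feel the inner lid come to rest on the cake inside (below where the outer lid catches on the rim); do not let it drop, and let go of the stem. Then take the outer lid alone by its collar and lift it, kept level, above the canister until it is wholly above the stem's top, leaving the inner lid resting undisturbed in the canister, and finish still holding the outer lid up there. Leave the key bowl, the sunglasses case and the perfume bottle alone.

Things in the scene. Friction and masses are not known exactly. Their poses are not given: they have to be found in the camera images.
- canister: Open round stainless canister, fixed on the walnut top, upright. Outer diameter 90, mouth (inner) diameter 85, height 80. Origin: centre of its underside, z up. Inside is a pale round cake of solid fragrance, worn down to an unknown level: its flat, firm top lies 21 to 29 mm below the rim.
- canister_rim (a point): Centre of the canister's mouth, at rim height (80 mm above its underside).
- tray: Low rectangular stainless tray, fixed, 170 x 150, rim 12 high, floor 4 thick, on which the nested lids stand at the start, near its middle. Origin: centre of its underside; x along the 170 mm side.
- inner_lid: Inner lid, loose, 0.13 to 0.25 kg: aluminium disc 77 diameter, 16 thick, lower edge tapered (68 diameter at the underside, full 6 mm up), with an upright round dark wooden stem, 14 diameter, from its centre to 98 mm above its underside. Lifting the stem carries both lids, as the outer lid rests on this disc. Origin: centre of the disc's underside, z up along the stem.
- stem_top (a point): Centre of the top end of the inner lid's stem, 98 mm above the disc's underside. Nested, the top 44 mm of the stem stand free above the collar; as the inner lid sinks to its stop the collar, held back by the rim, comes 5 to 13 mm further up the stem, so grip only the topmost 28 mm.
- outer_lid: Outer lid, loose, 0.11 to 0.22 kg: round brass cap, 112 diameter, skirt 10 deep (108 inside), top plate 10 to 14 above the skirt's lower edge, on it an upright tube (the collar) from 14 to 48. The stem passes freely through collar and plate. Nested, the plate rests on the inner disc (this origin 6 above the inner lid's); on the canister it rests on the rim. Origin: centre of the skirt's lower edge, z up.
- collar (a point): Centre of the outer lid's collar: brass tube 32 outside, 22 inside diameter, 34 high; this point is half-way up, 17 above the top plate, 31 above the skirt's lower edge. Grip it across its diameter from any side, the stem standing up between the fingers (31 to 39 mm above the collar once seated). Lifting it carries the outer lid alone.
- key_bowl: White ceramic bowl with a key, 140 diameter, 50 high; bystander. Origin: centre of its underside.
- sunglasses_case: Black case 60 x 160 x 42 high; bystander. Origin: centre of its underside; y along its length.
- perfume_bottle: Glass perfume bottle, 34 x 55, 111 high with its cap; bystander. Origin: centre of its underside.

How it is judged:
By the outcome, as a careful person would: the job done as asked, in the order asked, and still so for the second after the job is handed in, while the arm keeps its last pose, push and grip.
It also fails if it takes over 51 s, if anything falls off the work surface, if the arm or the gripper's body presses on something with over 40 N, if the wrist force passes 120 N, or if a joint passes its speed limit or range.

## Working session

There is one attempt and no reset: what is moved stays moved. The work goes in short steps, Python scripts to look and compute and a tool call to move; the robot and the scene stay as the last step left them, time stands still between calls to the robot, and variables do not carry over. Pictures are saved under pics/ and viewed, at most 10 in all, crops included, and the job is handed in when it is done.

Besides the shell and the picture viewer there is one more tool, called after "Request:" as name(argument=value, ...) on one line, values as JSON. play_rows: Moves the arm, as the interface text tells. Its arguments: {"type":"object","properties":{"deltas":{"type":"array"},"squeeze":{"type":"number"}},"required":["deltas"]}

```bash
mkdir -p pics; cat > h.py <<'E'
import numpy as np, cv2
from scipy.spatial.transform import Rotation as R
from plant import ctrl
def rot(q): return R.from_quat([q[1],q[2],q[3],q[0]]).as_matrix()
def cloud(im):
    K=np.array(im["camera_matrix"]);d=im["depth"];v,u=np.mgrid[:400,:640]
    p=np.stack([(u-K[0,2])/K[0,0]*d,(v-K[1,2])/K[1,1]*d,d],-1)
    w=p@rot(im["orientation"]).T+np.array(im["position"]); w[d==0]=np.nan
    return w
E
python3 - <<'E'
from h import *
a=[]
for n in("top","side"):
    im=ctrl.get_image(n);cv2.imwrite(f"pics/{n}0.png",im["pixels"]);np.savez(f"{n}0.npz",**im)
    print(n,im["position"],im["orientation"],np.array(im["camera_matrix"]).tolist())
print(ctrl.state())
E
```

```text
top [590.52125304   7.55690342 928.7022322 ] [-0.01785555  0.71418838 -0.6991752   0.02775225] [[457.9052848637123, 0.0, 323.64980044396646], [0.0, 457.9052848637123, 204.93119726207658], [0.0, 0.0, 1.0]]
side [ 562.66529956 -676.12984717  578.23904044] [-0.44858209  0.89232509 -0.040721    0.02952687] [[395.2402775747836, 0.0, 315.86539446071066], [0.0, 395.2402775747836, 198.79245532840454], [0.0, 0.0, 1.0]]
{'time_s': 0.1, 'q': array([ 1.14801923e+00,  8.73920054e-02,  1.75217815e-01,  1.65976997e+00,
       -2.14499915e-05,  1.57079171e+00]), 'qvel': array([-0.00042747, -0.0024176 ,  0.00260314, -0.0004968 , -0.00063816,
        0.00142243]), 'tau': array([ 6.66933574e-04, -5.21561193e+01,  4.65652084e+01,  1.61572814e-02,
        4.59044907e-05,  2.15423165e-05]), 'ee_pos': array([225.58879796, 501.39647245, 230.66341581]), 'eef_rot': array([-1.09933057e-04,  2.09815444e-01,  9.77740840e-01, -5.63392160e-04]), 'contact_force': array([-0.32973827, -0.06908187,  0.59531355]), 'torque': array([-0.02237976, -0.01066637,  0.0074682 ]), 'grip_force': 0.0, 'gripper_width': 85.56755346992655}
```

View pics/top0.png

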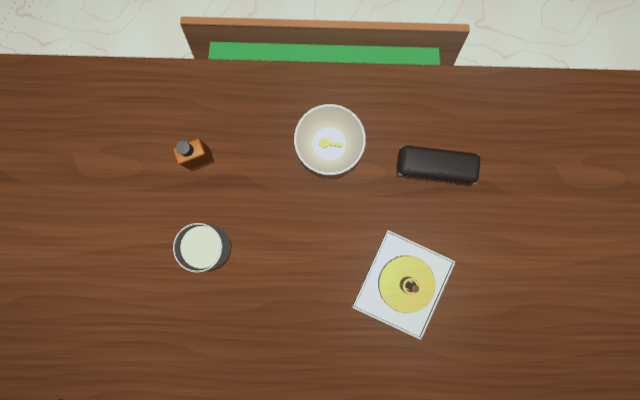

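View pics/side0.png

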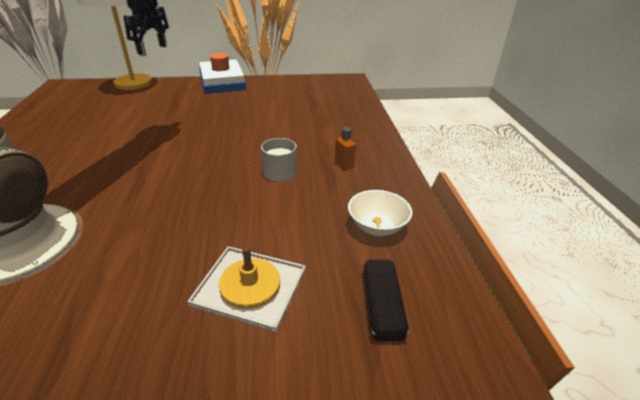

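The top view shows the lids at about (407,284), with the stem top near (412,287), and the canister mouth at about (201,247). The bystanders stand on the far side. The side view agrees.

```bash
cat >> h.py <<'E'
def ray(im,u,v,z):
    K=np.array(im["camera_matrix"]);p=np.array(im["position"])
    d=rot(im["orientation"])@np.array([(u-K[0,2])/K[0,0],(v-K[1,2])/K[1,1],1]); return p+d*(z-p[2])/d[2]
def plane(im,pts,z): return np.array([ray(im,u,v,z)[:2] for u,v in pts])
E
python3 - <<'E'
from h import *
for n in("top","side"):
    im=dict(np.load(n+"0.npz")); px=im["pixels"]; hsv=cv2.cvtColor(px,cv2.COLOR_BGR2HSV); W=cloud(im)
    x,y,z=W[...,0],W[...,1],W[...,2]
    m=((hsv[...,0]>18)&(hsv[...,0]<35)&(hsv[...,1]>130)&(hsv[...,2]>110)).astype(np.uint8)
    c=max(cv2.findContours(m,0,1)[0],key=cv2.contourArea)
    P=plane(im,c[:,0],24).astype(np.float32)
    print(n,"lid",cv2.minEnclosingCircle(P),P.min(0),P.max(0))
    cx,cy=cv2.minEnclosingCircle(P)[0]
    near=np.hypot(x-cx,y-cy)<35
    s=near&(z>70); print(" stem pts",s.sum(),np.nanmedian(W[s],0) if s.any() else 0, np.nanmax(z[near]))
    print(" plate z",np.nanmedian(z[near]))
    # canister
    r=(z>72)&(z<88)&(y>180)&(y<350)&(x<620)&(x>380)
    P=W[r][:,:2].astype(np.float32);print(" rim",len(P), cv2.minEnclosingCircle(P), P.min(0),P.max(0), np.median(z[r]))
    c0=cv2.minEnclosingCircle(P)[0]; k=np.hypot(x-c0[0],y-c0[1])<25; print(" cake z",np.nanmedian(z[k]))
    for nm,b in (("bottle",(600,760,180,420)),("all",(300,1000,-500,500))):
        k=(z>20)&(x>b[0])&(x<b[1])&(y>b[2])&(y<b[3])
        nn,l,st,ce=cv2.connectedComponentsWithStats(k.astype(np.uint8))
        if nm=="all":
            for i in range(1,nn):
                if st[i,4]>80: q=W[l==i]; print("  comp",st[i],q.min(0).round(),q.max(0).round())
E
```

```text
Traceback (most recent call last):
ValueError: max() iterable argument is empty
```

```bash
python3 - <<'E'
from h import *
for n,u,v in(("top",390,284),("side",235,292)):
    im=dict(np.load(n+"0.npz")); px=im["pixels"]; hsv=cv2.cvtColor(px,cv2.COLOR_BGR2HSV);print(px.dtype,px.shape,px[v,u],hsv[v,u],im["depth"][v,u],cloud(im)[v,u])
E
```

```text
uint8 (400, 640, 3) [128 212 209] [ 31 101 212] 896.9098 [ 496.65184133 -137.65046382   25.69254528]
uint8 (400, 640, 3) [ 64 187 238] [ 21 186 238] 699.2203 [ 475.10533147 -201.84086092   26.92422701]
```

```bash
python3 - <<'E'
from h import *
for n in("top","side"):
    im=dict(np.load(n+"0.npz")); px=im["pixels"]; hsv=cv2.cvtColor(px,cv2.COLOR_BGR2HSV); W=cloud(im)
    x,y,z=W[...,0],W[...,1],W[...,2]
    m=((hsv[...,0]>17)&(hsv[...,0]<36)&(hsv[...,1]>70)&(hsv[...,2]>110)&(np.hypot(x-440,y+170)<150)).astype(np.uint8)
    c=max(cv2.findContours(m,0,1)[0],key=cv2.contourArea)
    P=plane(im,c[:,0],24).astype(np.float32)
    (cx,cy),rr=cv2.minEnclosingCircle(P); print(n,"lid",cx,cy,rr,P.min(0),P.max(0))
    near=np.hypot(x-cx,y-cy)<35
    s=near&(z>92); print(" stem pts",s.sum(),np.nanmedian(W[s],0) if s.any() else 0, np.nanmax(z[near]),"plate",np.nanmedian(z[near]))
    k=(z>20)&(x>300)&(x<1000)&(abs(y)<500)
    nn,l,st,ce=cv2.connectedComponentsWithStats(k.astype(np.uint8))
    for i in range(1,nn):
        if st[i,4]>80: q=W[l==i]; print("  comp",st[i],q.min(0).round(),q.max(0).round())
    r=(z>70)&(z<90)&(y>150)&(y<350)&(x<600)&(x>350)
    P=W[r][:,:2].astype(np.float32)
    if len(P)>5:
        c0,R0=cv2.minEnclosingCircle(P); print(" rim",len(P),c0,R0,P.min(0),P.max(0),np.median(z[r]))
        k=np.hypot(x-c0[0],y-c0[1])<25; print(" cake z",np.nanmedian(z[k]))
E
```

```text
top lid 497.384521484375 -170.4933624267578 55.78910446166992 [ 442.70157 -224.63617] [ 551.89636  -116.148346]
 stem pts 55 [ 498.67282512 -168.62046514  103.19193003] 107.1658108453546 plate 26.551465353408048
  comp [ 294  104   71   70 2292] [708. -80.  20.] [846.  56.  56.]
  comp [173 138  38  30 801] [718. 222.  20.] [767. 281. 116.]
  comp [ 397  145   83   39 2475] [ 699. -311.   20.] [ 772. -150.   49.]
  comp [ 173  223   56   49 2133] [519. 182.  20.] [608. 272.  85.]
  comp [ 378  255   57   58 2546] [ 443. -225.   20.] [ 554. -115.  107.]
 rim 298 (563.9100952148438, 227.14251708984375) 45.13211441040039 [518.97723 182.3957 ] [599.3141  271.64734] 79.91336474512121
 cake z 53.008227960109934
side lid 501.6188049316406 -175.81617736816406 61.884368896484375 [ 442.6209  -237.24629] [ 553.5323   -115.131325]
 stem pts 66 [ 498.76539985 -174.37095393  101.48931681] 104.00126934905114 plate 26.024375489240242
  comp [335 126  21  38 577] [717. 219.  20.] [767. 275. 115.]
  comp [ 261  138   35   38 1150] [518. 177.  20.] [607. 274.  82.]
  comp [ 348  190   64   45 1497] [708. -83.  20.] [845.  57.  54.]
  comp [ 218  246   62   60 2376] [ 442. -230.   20.] [ 553. -115.  104.]
  comp [ 363  259   46   79 2693] [ 699. -313.   20.] [ 770. -151.   46.]
 rim 267 (563.1403198242188, 226.82484436035156) 47.83393478393555 [518.93494 179.77089] [599.9585 274.0646] 76.4345862076301
 cake z 52.54244365632712
```

Request:
play_rows(deltas=[{"x": -16, "y": -15}, {"x": -33, "y": -31}, {"x": -33, "y": -31}, {"x": -33, "y": -31}, {"x": -33, "y": -31}, {"x": -33, "y": -31}, {"x": -33, "y": -31}, {"x": -33, "y": -31}])

```text
invalid input at $.deltas[0]: expected keys x, y, z, rx, ry, rz, claw
```

Request:
play_rows(deltas=[{"x": -33, "y": -31}, {"x": -33, "y": -31}, {"x": -33, "y": -31}, {"x": -33, "y": -31}, {"x": -33, "y": -31}, {"x": -33, "y": -31}, {"x": -33, "y": -31}, {"x": -33, "y": -31}])

```text
invalid input at $.deltas[0]: expected keys x, y, z, rx, ry, rz, claw
```

Request:
play_rows(deltas=[{"x": -12, "y": -21}, {}, {}])

```text
invalid input at $.deltas[0]: expected keys x, y, z, rx, ry, rz, claw
```

```bash
cat >> h.py <<'E'
def tocmd(target):
    s=ctrl.state(); d=rot(s["eef_rot"]).T@(np.array(target)-s["ee_pos"]); print("t",s["time_s"],"ee",s["ee_pos"].round(1),"tool delta",d.round(1),"q",s["q"].round(2),"F",s["contact_force"].round(1),"Rz",rot(s["eef_rot"])[:,2].round(4)); return d
E
python3 - <<'E'
from h import *
tocmd([497.7,-170.3,231])
im=ctrl.get_image("wrist");np.savez("w1.npz",**im);cv2.imwrite("pics/w1.png",im["pixels"]);W=cloud(im)
x,y,z=W[...,0],W[...,1],W[...,2]
s=(np.hypot(x-498,y+170)<30)&(z>97)&(z<112);print(s.sum(),np.argwhere(s).mean(0), np.nanmedian(W[s],0),W[s].min(0),W[s].max(0))
E
```

```text
t 0.1 ee [225.6 501.4 230.7] tool delta [-5.237e+02 -5.009e+02  2.000e-01] q [ 1.15  0.09  0.18  1.66 -0.    1.57] F [-0.3 -0.1  0.6] Rz [-5.0e-04 -1.1e-03 -1.0e+00]<stdin>:5: RuntimeWarning: Mean of empty slice.
  ret = um.true_divide(
  return np.nanmean(a, axis, out=out, keepdims=keepdims)
Traceback (most recent call last):
ValueError: zero-size array to reduction operation minimum which has no identity
```

View pics/w1.png

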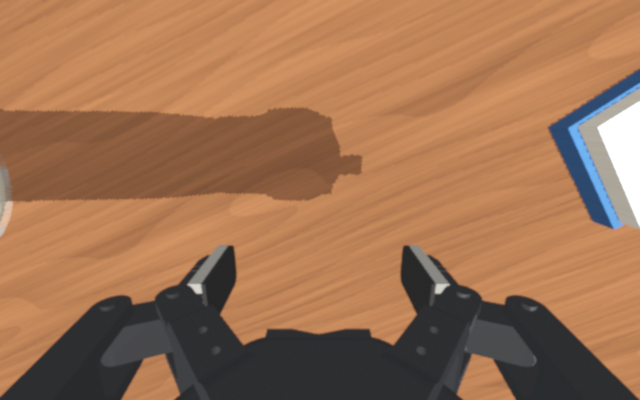

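The rows need all seven keys, so the arm did not move. The wrist view shows only the bare table below the start pose and the fingertips near (220,250) and (420,250).

Request:
play_rows(deltas=[{"x": -16, "y": -15, "z": 0, "rx": 0, "ry": 0, "rz": 0, "claw": 1}, {"x": -33, "y": -31, "z": 0, "rx": 0, "ry": 0, "rz": 0, "claw": 1}, {"x": -33, "y": -31, "z": 0, "rx": 0, "ry": 0, "rz": 0, "claw": 1}, {"x": -33, "y": -31, "z": 0, "rx": 0, "ry": 0, "rz": 0, "claw": 1}, {"x": -33, "y": -31, "z": 0, "rx": 0, "ry": 0, "rz": 0, "claw": 1}, {"x": -33, "y": -31, "z": 0, "rx": 0, "ry": 0, "rz": 0, "claw": 1}, {"x": -33, "y": -31, "z": 0, "rx": 0, "ry": 0, "rz": 0, "claw": 1}, {"x": -33, "y": -31, "z": 0, "rx": 0, "ry": 0, "rz": 0, "claw": 1}])

```text
time_s: 0.95
ee_pos: [355.9, 186.9, 231.3]
eef_rot: [0.0, 0.21, 0.978, 0.0]
contact_force: [0.6, 0.4, 0.4]
gripper_width: 85.6
grip_force: 0.0
```

Request:
play_rows(deltas=[{"x": -33, "y": -31, "z": 0, "rx": 0, "ry": 0, "rz": 0, "claw": 1}, {"x": -33, "y": -31, "z": 0, "rx": 0, "ry": 0, "rz": 0, "claw": 1}, {"x": -33, "y": -31, "z": 0, "rx": 0, "ry": 0, "rz": 0, "claw": 1}, {"x": -33, "y": -31, "z": 0, "rx": 0, "ry": 0, "rz": 0, "claw": 1}, {"x": -33, "y": -31, "z": 0, "rx": 0, "ry": 0, "rz": 0, "claw": 1}, {"x": -33, "y": -31, "z": 0, "rx": 0, "ry": 0, "rz": 0, "claw": 1}, {"x": -33, "y": -31, "z": 0, "rx": 0, "ry": 0, "rz": 0, "claw": 1}, {"x": -33, "y": -31, "z": 0, "rx": 0, "ry": 0, "rz": 0, "claw": 1}])

```text
time_s: 1.75
ee_pos: [495.0, -147.8, 231.1]
eef_rot: [-0.0, 0.21, 0.978, 0.0]
contact_force: [0.5, 1.4, 0.2]
gripper_width: 85.6
grip_force: 0.0
```

Request:
play_rows(deltas=[{"x": -12, "y": -21, "z": 0, "rx": 0, "ry": 0, "rz": 0, "claw": 1}, {"x": 0, "y": 0, "z": 0, "rx": 0, "ry": 0, "rz": 0, "claw": 1}, {"x": 0, "y": 0, "z": 0, "rx": 0, "ry": 0, "rz": 0, "claw": 0.8}])

```text
time_s: 2.05
ee_pos: [496.8, -170.1, 230.8]
eef_rot: [-0.001, 0.21, 0.978, 0.0]
contact_force: [0.1, -0.0, -0.3]
gripper_width: 73.2
grip_force: 0.0
```

```bash
python3 - <<'E'
from h import *
tocmd([497.7,-170.3,231])
im=ctrl.get_image("wrist");np.savez("w1.npz",**im);cv2.imwrite("pics/w2.png",im["pixels"]);W=cloud(im)
x,y,z=W[...,0],W[...,1],W[...,2]
s=(np.hypot(x-498,y+170)<30)&(z>97)&(z<112);print(s.sum())
if s.any(): print(np.argwhere(s).mean(0), np.nanmedian(W[s],0),W[s].min(0),W[s].max(0))
E
```

```text
t 2.05 ee [ 496.8 -170.1  230.8] tool delta [-0.9  0.2 -0.2] q [-0.33  0.03  0.11  1.66  0.    0.09] F [ 0.1 -0.  -0.3] Rz [-1.e-03  6.e-04 -1.e+00]
140
[191.21428571 317.91428571] [ 495.95488909 -171.89371863  101.90336132] [ 489.82936129 -178.81480426   98.83295615] [ 503.03503766 -165.6182001   103.56828542]
```

View pics/w2.png

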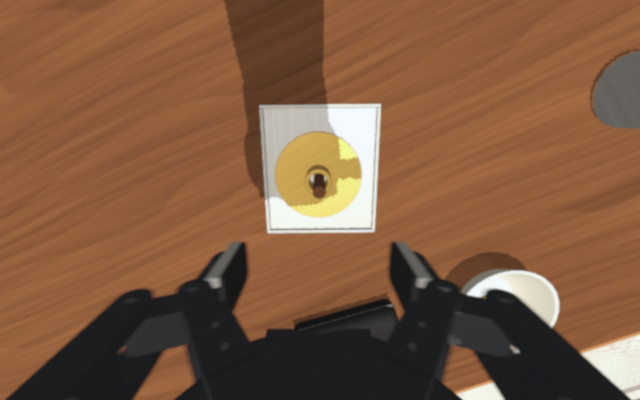

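The stem top shows at (319,192), midway between the fingers and within 1 mm or so of the earlier estimate. I'll descend to TCP z = 75.

Request:
play_rows(deltas=[{"x": -0.5, "y": -1, "z": 20, "rx": 0, "ry": 0, "rz": 0, "claw": 0.6}, {"x": 0, "y": 0, "z": 40, "rx": 0, "ry": 0, "rz": 0, "claw": 0.6}, {"x": 0, "y": 0, "z": 40, "rx": 0, "ry": 0, "rz": 0, "claw": 0.6}, {"x": 0, "y": 0, "z": 30, "rx": 0, "ry": 0, "rz": 0, "claw": 0.6}, {"x": 0, "y": 0, "z": 16, "rx": 0, "ry": 0, "rz": 0, "claw": 0.6}, {"x": 0, "y": 0, "z": 10, "rx": 0, "ry": 0, "rz": 0, "claw": 0.6}, {"x": 0, "y": 0, "z": 0, "rx": 0, "ry": 0, "rz": 0, "claw": 0.5}, {"x": 0, "y": 0, "z": 0, "rx": 0, "ry": 0, "rz": 0, "claw": 0.4}])

```text
time_s: 2.9
ee_pos: [497.6, -170.7, 76.4]
eef_rot: [0.001, 0.209, 0.978, -0.0]
contact_force: [0.0, -0.0, 1.1]
gripper_width: 34.2
grip_force: 0.0
```

Request:
play_rows(deltas=[{"x": 0, "y": 0, "z": 0, "rx": 0, "ry": 0, "rz": 0, "claw": 0.25}, {"x": 0, "y": 0, "z": 0, "rx": 0, "ry": 0, "rz": 0, "claw": 0}, {"x": 0, "y": 0, "z": 0, "rx": 0, "ry": 0, "rz": 0, "claw": 0}, {"x": 0, "y": 0, "z": 0, "rx": 0, "ry": 0, "rz": 0, "claw": 0}, {"x": 0, "y": 0, "z": 0, "rx": 0, "ry": 0, "rz": 0, "claw": 0}], squeeze=60)

```text
time_s: 3.4
ee_pos: [497.9, -171.0, 76.5]
eef_rot: [0.001, 0.21, 0.978, 0.0]
contact_force: [0.2, 2.8, 7.9]
gripper_width: 12.0
grip_force: 58.6
```

Request:
play_rows(deltas=[{"x": 0, "y": 0, "z": -3, "rx": 0, "ry": 0, "rz": 0, "claw": 0}, {"x": 0, "y": 0, "z": -6, "rx": 0, "ry": 0, "rz": 0, "claw": 0}, {"x": 0, "y": 0, "z": -12, "rx": 0, "ry": 0, "rz": 0, "claw": 0}, {"x": 0, "y": 0, "z": -12, "rx": 0, "ry": 0, "rz": 0, "claw": 0}, {"x": 0, "y": 0, "z": -6, "rx": 0, "ry": 0, "rz": 0, "claw": 0}, {"x": 0, "y": 0, "z": 0, "rx": 0, "ry": 0, "rz": 0, "claw": 0}, {"x": 0, "y": 0, "z": 0, "rx": 0, "ry": 0, "rz": 0, "claw": 0}])

```text
time_s: 4.1
ee_pos: [497.1, -171.1, 114.3]
eef_rot: [0.0, 0.21, 0.978, -0.0]
contact_force: [-0.4, 0.2, -4.2]
gripper_width: 12.2
grip_force: 58.4
```

```bash
python3 - <<'E'
from h import *
tocmd([563.6,227,250])
im=ctrl.get_image("side");cv2.imwrite("pics/s2.png",cv2.resize(im["pixels"][180:340,150:350],None,fx=3,fy=3))
W=cloud(im);x,y,z=W[...,0],W[...,1],W[...,2]
k=(np.hypot(x-498,y+171)<50);print(np.nanmedian(z[k&(z<75)&(z>40)]))
E
```

```text
t 4.1 ee [ 497.1 -171.1  114.3] tool delta [ 102.7  390.3 -135.7] q [-0.33  0.02 -0.12  1.43  0.    0.09] F [-0.4  0.2 -4.2] Rz [ 1.e-04 -0.e+00 -1.e+00]
62.59629725145834
```

View pics/s2.png

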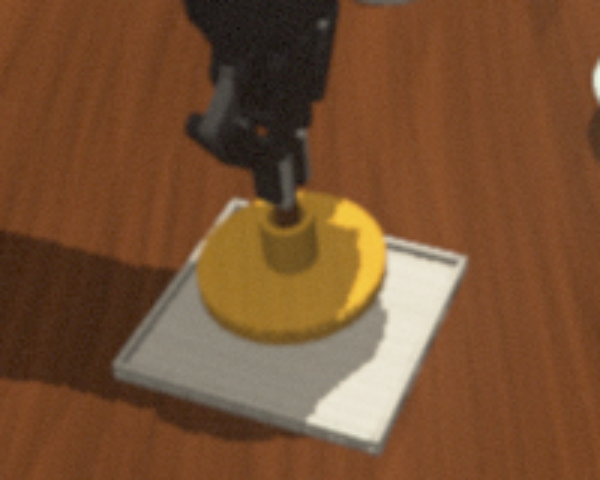

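The pair has lifted cleanly and weighs about 4.2 N. I'll carry it to the canister.

Request:
play_rows(deltas=[{"x": 0, "y": 0, "z": -15, "rx": 0, "ry": 0, "rz": 0, "claw": 0}, {"x": 2, "y": 8, "z": -25, "rx": 0, "ry": 0, "rz": 0, "claw": 0}, {"x": 4, "y": 16, "z": -22, "rx": 0, "ry": 0, "rz": 0, "claw": 0}, {"x": 7, "y": 25, "z": -14, "rx": 0, "ry": 0, "rz": 0, "claw": 0}, {"x": 8, "y": 31, "z": 0, "rx": 0, "ry": 0, "rz": 0, "claw": 0}, {"x": 8, "y": 31, "z": 0, "rx": 0, "ry": 0, "rz": 0, "claw": 0}, {"x": 8, "y": 31, "z": 0, "rx": 0, "ry": 0, "rz": 0, "claw": 0}, {"x": 8, "y": 31, "z": 0, "rx": 0, "ry": 0, "rz": 0, "claw": 0}])

```text
time_s: 4.95
ee_pos: [527.1, 6.5, 191.2]
eef_rot: [0.0, 0.21, 0.978, 0.0]
contact_force: [1.0, -0.5, -3.5]
gripper_width: 12.1
grip_force: 58.7
```

Request:
play_rows(deltas=[{"x": 8, "y": 31, "z": 0, "rx": 0, "ry": 0, "rz": 0, "claw": 0}, {"x": 8, "y": 31, "z": 0, "rx": 0, "ry": 0, "rz": 0, "claw": 0}, {"x": 8, "y": 31, "z": 0, "rx": 0, "ry": 0, "rz": 0, "claw": 0}, {"x": 8, "y": 31, "z": 0, "rx": 0, "ry": 0, "rz": 0, "claw": 0}, {"x": 8, "y": 31, "z": 0, "rx": 0, "ry": 0, "rz": 0, "claw": 0}, {"x": 8, "y": 30, "z": 0, "rx": 0, "ry": 0, "rz": 0, "claw": 0}, {"x": 7, "y": 20, "z": 0, "rx": 0, "ry": 0, "rz": 0, "claw": 0}, {"x": 3, "y": 10, "z": 0, "rx": 0, "ry": 0, "rz": 0, "claw": 0}])

```text
time_s: 5.75
ee_pos: [562.3, 226.8, 190.6]
eef_rot: [-0.0, 0.209, 0.978, 0.0]
contact_force: [-0.9, -0.5, -2.6]
gripper_width: 11.9
grip_force: 58.7
```

Request:
play_rows(deltas=[{"x": 0, "y": 0, "z": 0, "rx": 0, "ry": 0, "rz": 0, "claw": 0}, {"x": 0, "y": 0, "z": 0, "rx": 0, "ry": 0, "rz": 0, "claw": 0}, {"x": 0, "y": 0, "z": 0, "rx": 0, "ry": 0, "rz": 0, "claw": 0}])

```text
time_s: 6.05
ee_pos: [562.4, 224.0, 190.6]
eef_rot: [0.0, 0.21, 0.978, -0.0]
contact_force: [0.6, -0.0, -3.0]
gripper_width: 11.9
grip_force: 58.7
```

```bash
python3 - <<'E'
from h import *
tocmd([563.6,227,190])
S=ctrl.state()["ee_pos"]
for n in("side","wrist","top"):
    im=ctrl.get_image(n);W=cloud(im);np.savez(n+"3.npz",**im)
    if n=="side":cv2.imwrite("pics/s3.png",cv2.resize(im["pixels"][60:220,180:380],None,fx=3,fy=3))
    x,y,z=W[...,0],W[...,1],W[...,2]
    hsv=cv2.cvtColor(im["pixels"],cv2.COLOR_BGR2HSV)
    m=(hsv[...,0]>15)&(hsv[...,0]<36)&(hsv[...,1]>70)&(np.hypot(x-S[0],y-S[1])<70)&(z>115)&(z<155)
    P=W[m]
    pl=m&(abs(z-(S[2]-52.5))<6)&(np.hypot(x-S[0],y-S[1])<50);p=W[pl]
    if len(p)<20: print(n,"few",len(p));continue
    c=np.linalg.lstsq(np.c_[p[:,:2]-S[:2],np.ones(len(p))],p[:,2],rcond=None)[0]
    mm=m.astype(np.uint8);c2=max(cv2.findContours(mm,0,1)[0],key=cv2.contourArea)
    Q=plane(im,c2[:,0],S[2]-52.5).astype(np.float32)
    print(n,len(p),"plane",c.round(3),"lid circle",cv2.minEnclosingCircle(Q),Q.min(0),Q.max(0))
E
```

```text
t 6.05 ee [562.4 224.  190.6] tool delta [0.2 3.3 0.6] q [ 0.38  0.21  0.24  1.6  -0.    0.8 ] F [ 0.6 -0.  -3. ] Rz [ 2.e-04 -2.e-04 -1.e+00]
side 462 plane [-0.00000e+00  6.00000e-03  1.38923e+02] lid circle ((560.8681640625, 210.83743286132812), 67.75292205810547) [505.99423 143.73045] [616.18506 275.46555]
wrist 9258 plane [0.00000e+00 5.00000e-03 1.38189e+02] lid circle ((559.7267456054688, 222.05361938476562), 55.859249114990234) [504.26788 166.60754] [612.9963  276.98404]
top 1380 plane [1.0000e-03 8.0000e-03 1.3974e+02] lid circle ((562.4022827148438, 222.22174072265625), 56.777061462402344) [506.71432 166.0046 ] [617.7523  265.05917]
```

View pics/s3.png

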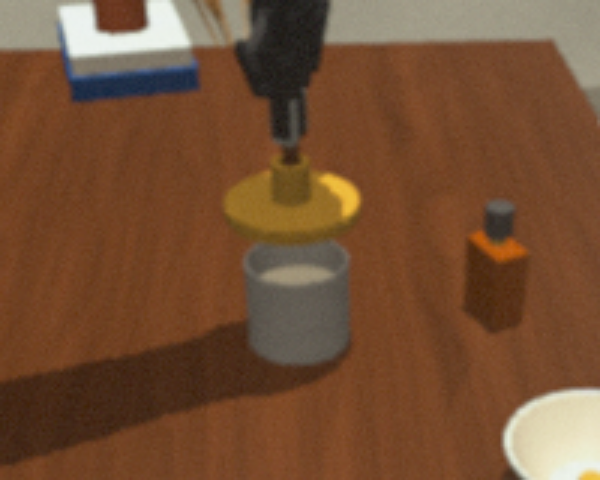

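The lid hangs level above the canister, offset about 4 mm in y. I'll correct that and start lowering.

Request:
play_rows(deltas=[{"x": 0.3, "y": 4.3, "z": 5, "rx": 0, "ry": 0, "rz": 0, "claw": 0}, {"x": 0, "y": 0, "z": 10, "rx": 0, "ry": 0, "rz": 0, "claw": 0}, {"x": 0, "y": 0, "z": 10, "rx": 0, "ry": 0, "rz": 0, "claw": 0}, {"x": 0, "y": 0, "z": 5, "rx": 0, "ry": 0, "rz": 0, "claw": 0}, {"x": 0, "y": 0, "z": 3, "rx": 0, "ry": 0, "rz": 0, "claw": 0}, {"x": 0, "y": 0, "z": 0, "rx": 0, "ry": 0, "rz": 0, "claw": 0}, {"x": 0, "y": 0, "z": 0, "rx": 0, "ry": 0, "rz": 0, "claw": 0}])

```text
time_s: 6.9
ee_pos: [563.9, 229.2, 157.5]
eef_rot: [0.0, 0.21, 0.978, 0.0]
contact_force: [0.2, -0.1, -3.3]
gripper_width: 11.7
grip_force: 58.7
```

```bash
python3 - <<'E'
from h import *
tocmd([563.9,228,155])
S=ctrl.state()["ee_pos"]
im=ctrl.get_image("side");cv2.imwrite("pics/s4.png",cv2.resize(im["pixels"][110:200,230:330],None,fx=6,fy=6,interpolation=cv2.INTER_CUBIC))
E
```

```text
t 6.9 ee [563.9 229.2 157.5] tool delta [-0.5 -1.1  2.5] q [ 0.39  0.21  0.17  1.53 -0.    0.81] F [ 0.2 -0.1 -3.3] Rz [ 3.e-04  1.e-04 -1.e+00]
```

View pics/s4.png

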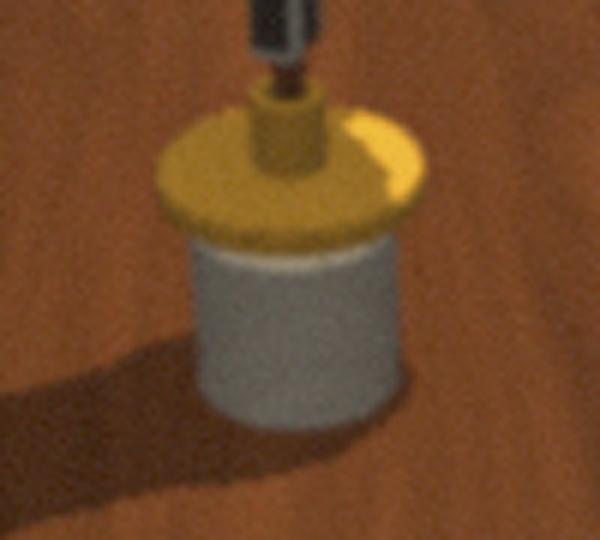

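The side view shows the lid centred on the canister to about 1 mm (crop x 292 against 295 expected). I'll nudge it and lower slowly.

Request:
play_rows(deltas=[{"x": -1.2, "y": -0.6, "z": 1, "rx": 0, "ry": 0, "rz": 0, "claw": 0}, {"x": 0, "y": 0, "z": 2, "rx": 0, "ry": 0, "rz": 0, "claw": 0}, {"x": 0, "y": 0, "z": 2, "rx": 0, "ry": 0, "rz": 0, "claw": 0}, {"x": 0, "y": 0, "z": 2, "rx": 0, "ry": 0, "rz": 0, "claw": 0}, {"x": 0, "y": 0, "z": 2, "rx": 0, "ry": 0, "rz": 0, "claw": 0}, {"x": 0, "y": 0, "z": 2, "rx": 0, "ry": 0, "rz": 0, "claw": 0}, {"x": 0, "y": 0, "z": 0, "rx": 0, "ry": 0, "rz": 0, "claw": 0}])

```text
time_s: 7.65
ee_pos: [564.6, 228.0, 145.8]
eef_rot: [-0.0, 0.21, 0.978, -0.0]
contact_force: [-0.1, -0.3, -2.8]
gripper_width: 12.1
grip_force: 58.7
```

Request:
play_rows(deltas=[{"x": 0, "y": 0, "z": 2, "rx": 0, "ry": 0, "rz": 0, "claw": 0}, {"x": 0, "y": 0, "z": 2, "rx": 0, "ry": 0, "rz": 0, "claw": 0}, {"x": 0, "y": 0, "z": 2, "rx": 0, "ry": 0, "rz": 0, "claw": 0}, {"x": 0, "y": 0, "z": 2, "rx": 0, "ry": 0, "rz": 0, "claw": 0}, {"x": 0, "y": 0, "z": 0, "rx": 0, "ry": 0, "rz": 0, "claw": 0}, {"x": 0, "y": 0, "z": 0, "rx": 0, "ry": 0, "rz": 0, "claw": 0}])

```text
time_s: 8.25
ee_pos: [564.7, 228.1, 138.3]
eef_rot: [-0.0, 0.21, 0.978, -0.0]
contact_force: [-0.5, 0.1, -2.4]
gripper_width: 12.1
grip_force: 58.7
```

Request:
play_rows(deltas=[{"x": 0, "y": 0, "z": 1, "rx": 0, "ry": 0, "rz": 0, "claw": 0}, {"x": 0, "y": 0, "z": 1, "rx": 0, "ry": 0, "rz": 0, "claw": 0}, {"x": 0, "y": 0, "z": 1, "rx": 0, "ry": 0, "rz": 0, "claw": 0}, {"x": 0, "y": 0, "z": 1, "rx": 0, "ry": 0, "rz": 0, "claw": 0}, {"x": 0, "y": 0, "z": 1, "rx": 0, "ry": 0, "rz": 0, "claw": 0}, {"x": 0, "y": 0, "z": 0, "rx": 0, "ry": 0, "rz": 0, "claw": 0}, {"x": 0, "y": 0, "z": 0, "rx": 0, "ry": 0, "rz": 0, "claw": 0}])

```text
time_s: 8.95
ee_pos: [564.7, 228.1, 133.3]
eef_rot: [0.0, 0.21, 0.978, 0.0]
contact_force: [-0.0, -0.1, -0.6]
gripper_width: 12.0
grip_force: 58.8
```

Request:
play_rows(deltas=[{"x": 0, "y": 0, "z": 1, "rx": 0, "ry": 0, "rz": 0, "claw": 0}, {"x": 0, "y": 0, "z": 1, "rx": 0, "ry": 0, "rz": 0, "claw": 0}, {"x": 0, "y": 0, "z": 0, "rx": 0, "ry": 0, "rz": 0, "claw": 0}, {"x": 0, "y": 0, "z": 0, "rx": 0, "ry": 0, "rz": 0, "claw": 0}])

```text
time_s: 9.35
ee_pos: [564.7, 228.1, 131.2]
eef_rot: [-0.0, 0.21, 0.978, -0.0]
contact_force: [-0.6, 0.2, -1.8]
gripper_width: 11.7
grip_force: 58.8
```

Request:
play_rows(deltas=[{"x": 0, "y": 0, "z": 1, "rx": 0, "ry": 0, "rz": 0, "claw": 0}, {"x": 0, "y": 0, "z": 1, "rx": 0, "ry": 0, "rz": 0, "claw": 0}, {"x": 0, "y": 0, "z": 1, "rx": 0, "ry": 0, "rz": 0, "claw": 0}, {"x": 0, "y": 0, "z": 0, "rx": 0, "ry": 0, "rz": 0, "claw": 0}, {"x": 0, "y": 0, "z": 0, "rx": 0, "ry": 0, "rz": 0, "claw": 0}])

```text
time_s: 9.85
ee_pos: [564.7, 228.1, 128.2]
eef_rot: [-0.0, 0.21, 0.978, -0.0]
contact_force: [0.1, -0.6, -1.8]
gripper_width: 11.8
grip_force: 58.8
```

Request:
play_rows(deltas=[{"x": 0, "y": 0, "z": 1, "rx": 0, "ry": 0, "rz": 0, "claw": 0}, {"x": 0, "y": 0, "z": 0, "rx": 0, "ry": 0, "rz": 0, "claw": 0}, {"x": 0, "y": 0, "z": 0, "rx": 0, "ry": 0, "rz": 0, "claw": 0}])

```text
time_s: 10.15
ee_pos: [564.7, 228.1, 127.3]
eef_rot: [-0.0, 0.21, 0.978, -0.0]
contact_force: [-0.5, -0.1, -2.0]
gripper_width: 12.0
grip_force: 58.8
```

Request:
play_rows(deltas=[{"x": 0, "y": 0, "z": 1, "rx": 0, "ry": 0, "rz": 0, "claw": 0}, {"x": 0, "y": 0, "z": 0, "rx": 0, "ry": 0, "rz": 0, "claw": 0}, {"x": 0, "y": 0, "z": 0, "rx": 0, "ry": 0, "rz": 0, "claw": 0}])

```text
time_s: 10.45
ee_pos: [564.7, 228.0, 126.2]
eef_rot: [-0.0, 0.21, 0.978, -0.0]
contact_force: [-0.3, -0.4, -0.6]
gripper_width: 11.6
grip_force: 58.8
```

Request:
play_rows(deltas=[{"x": 0, "y": 0, "z": 0.7, "rx": 0, "ry": 0, "rz": 0, "claw": 0}, {"x": 0, "y": 0, "z": 0, "rx": 0, "ry": 0, "rz": 0, "claw": 0}, {"x": 0, "y": 0, "z": 0, "rx": 0, "ry": 0, "rz": 0, "claw": 0}])

```text
time_s: 10.75
ee_pos: [564.7, 228.1, 125.6]
eef_rot: [-0.0, 0.21, 0.978, -0.0]
contact_force: [-0.2, -0.3, -1.1]
gripper_width: 11.9
grip_force: 58.8
```

Request:
play_rows(deltas=[{"x": 0, "y": 0, "z": 0.7, "rx": 0, "ry": 0, "rz": 0, "claw": 0}, {"x": 0, "y": 0, "z": 0, "rx": 0, "ry": 0, "rz": 0, "claw": 0}, {"x": 0, "y": 0, "z": 0, "rx": 0, "ry": 0, "rz": 0, "claw": 0}])

```text
time_s: 11.05
ee_pos: [564.7, 228.0, 124.8]
eef_rot: [-0.0, 0.21, 0.978, -0.0]
contact_force: [0.2, -0.1, -2.0]
gripper_width: 11.7
grip_force: 58.8
```

Request:
play_rows(deltas=[{"x": 0, "y": 0, "z": 0.7, "rx": 0, "ry": 0, "rz": 0, "claw": 0}, {"x": 0, "y": 0, "z": 0, "rx": 0, "ry": 0, "rz": 0, "claw": 0}, {"x": 0, "y": 0, "z": 0, "rx": 0, "ry": 0, "rz": 0, "claw": 0}])

```text
time_s: 11.35
ee_pos: [564.7, 228.1, 124.2]
eef_rot: [-0.0, 0.21, 0.978, -0.0]
contact_force: [1.3, 0.1, -0.8]
gripper_width: 12.1
grip_force: 58.9
```

Request:
play_rows(deltas=[{"x": 0, "y": 0, "z": 0.7, "rx": 0, "ry": 0, "rz": 0, "claw": 0}, {"x": 0, "y": 0, "z": 0, "rx": 0, "ry": 0, "rz": 0, "claw": 0}, {"x": 0, "y": 0, "z": 0, "rx": 0, "ry": 0, "rz": 0, "claw": 0}])

```text
time_s: 11.65
ee_pos: [564.8, 228.2, 123.9]
eef_rot: [0.0, 0.21, 0.978, 0.0]
contact_force: [-0.9, 1.5, 3.2]
gripper_width: 12.2
grip_force: 59.3
```

Request:
play_rows(deltas=[{"x": 0, "y": 0, "z": 0.5, "rx": 0, "ry": 0, "rz": 0, "claw": 0}, {"x": 0, "y": 0, "z": 0, "rx": 0, "ry": 0, "rz": 0, "claw": 0}, {"x": 0, "y": 0, "z": 0, "rx": 0, "ry": 0, "rz": 0, "claw": 0}])

```text
time_s: 11.95
ee_pos: [564.9, 228.3, 123.9]
eef_rot: [0.0, 0.21, 0.978, 0.0]
contact_force: [-1.4, 1.0, 5.4]
gripper_width: 11.7
grip_force: 59.7
```

Contact is clear: z has stopped at 123.9 and Fz has swung to +5 N, with the inner underside at about 51.5, within the cake's range. I'll release.

Request:
play_rows(deltas=[{"x": 0, "y": 0, "z": -0.5, "rx": 0, "ry": 0, "rz": 0, "claw": 0}, {"x": 0, "y": 0, "z": 0, "rx": 0, "ry": 0, "rz": 0, "claw": 0.25}, {"x": 0, "y": 0, "z": 0, "rx": 0, "ry": 0, "rz": 0, "claw": 0.4}, {"x": 0, "y": 0, "z": 0, "rx": 0, "ry": 0, "rz": 0, "claw": 0.6}, {"x": 0, "y": 0, "z": 0, "rx": 0, "ry": 0, "rz": 0, "claw": 0.6}, {"x": 0, "y": 0, "z": 0, "rx": 0, "ry": 0, "rz": 0, "claw": 0.6}])

```text
time_s: 12.55
ee_pos: [564.7, 228.0, 123.3]
eef_rot: [-0.0, 0.21, 0.978, -0.0]
contact_force: [0.2, 0.5, 0.4]
gripper_width: 51.2
grip_force: 0.0
```

```bash
python3 - <<'E'
from h import *
tocmd([564.7,228,86])
S=ctrl.state();print(S["gripper_width"]);S=S["ee_pos"]
for n in("side","wrist"):
    im=ctrl.get_image(n);W=cloud(im);np.savez(n+"5.npz",**im)
    if n=="side":cv2.imwrite("pics/s5.png",cv2.resize(im["pixels"][90:190,220:340],None,fx=5,fy=5,interpolation=cv2.INTER_CUBIC))
    x,y,z=W[...,0],W[...,1],W[...,2]
    hsv=cv2.cvtColor(im["pixels"],cv2.COLOR_BGR2HSV)
    m=(hsv[...,0]>15)&(hsv[...,0]<36)&(hsv[...,1]>70)&(np.hypot(x-S[0],y-S[1])<70)&(z>65)&(z<135)
    p=W[m&(abs(z-84)<6)]
    t=W[m&(z>112)&(z<128)]
    c=np.linalg.lstsq(np.c_[p[:,:2]-S[:2],np.ones(len(p))],p[:,2],rcond=None)[0]
    c2=max(cv2.findContours(m.astype(np.uint8),0,1)[0],key=cv2.contourArea);Q=plane(im,c2[:,0],84).astype(np.float32)
    print(n,len(p),"plane",c.round(3),"circle",cv2.minEnclosingCircle(Q),Q.min(0),Q.max(0))
    if len(t)>5: print(" collar top",len(t),t.min(0),t.max(0))
E
```

```text
t 12.55 ee [564.7 228.  123.3] tool delta [-0.1 -0.  37.3] q [ 0.38  0.21  0.11  1.47 -0.    0.81] F [0.2 0.5 0.4] Rz [-2.e-04 -1.e-04 -1.e+00]
51.18679828587603
side 671 plane [2.0000e-03 1.9000e-02 8.4538e+01] circle ((570.3282470703125, 225.11485290527344), 76.32427978515625) [509.32147 148.91545] [619.04785 301.40036]
 collar top 45 [548.98973827 209.60888993 112.31252283] [579.48640114 235.28193034 119.42700052]
wrist 14360 plane [ 0.0000e+00 -2.0000e-03  8.4015e+01] circle ((562.0354614257812, 226.1197509765625), 55.94775390625) [506.6653  170.79576] [617.7709 281.1959]
 collar top 1101 [545.91946016 201.07882063 112.06387199] [580.32853012 252.89513047 127.99647416]
```

View pics/s5.png

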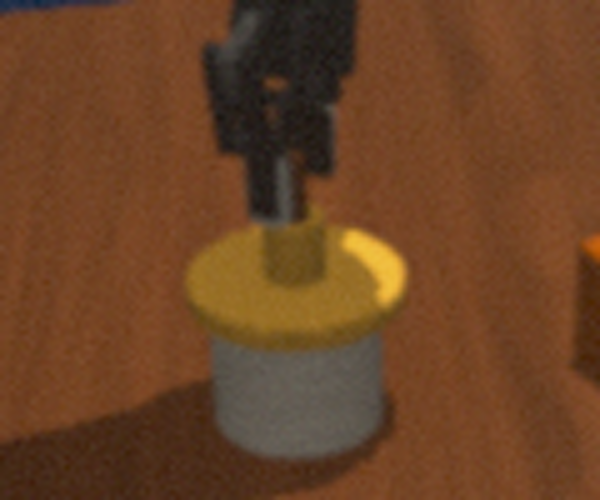

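The outer lid has seated level (plate at z = 84) and the stem is free. I'll go straight down around the collar to TCP z = 87.

Request:
play_rows(deltas=[{"x": 0, "y": 0, "z": 5, "rx": 0, "ry": 0, "rz": 0, "claw": 0.65}, {"x": 0, "y": 0, "z": 8, "rx": 0, "ry": 0, "rz": 0, "claw": 0.65}, {"x": 0, "y": 0, "z": 8, "rx": 0, "ry": 0, "rz": 0, "claw": 0.65}, {"x": 0, "y": 0, "z": 7, "rx": 0, "ry": 0, "rz": 0, "claw": 0.65}, {"x": 0, "y": 0, "z": 5, "rx": 0, "ry": 0, "rz": 0, "claw": 0.65}, {"x": 0, "y": 0, "z": 3, "rx": 0, "ry": 0, "rz": 0, "claw": 0.65}, {"x": 0, "y": 0, "z": 0, "rx": 0, "ry": 0, "rz": 0, "claw": 0.65}, {"x": 0, "y": 0, "z": 0, "rx": 0, "ry": 0, "rz": 0, "claw": 0.6}])

```text
time_s: 13.45
ee_pos: [564.8, 228.1, 87.7]
eef_rot: [0.0, 0.21, 0.978, 0.0]
contact_force: [-0.2, 0.1, 0.6]
gripper_width: 51.5
grip_force: 0.0
```

Request:
play_rows(deltas=[{"x": 0, "y": 0, "z": 0, "rx": 0, "ry": 0, "rz": 0, "claw": 0.5}, {"x": 0, "y": 0, "z": 0, "rx": 0, "ry": 0, "rz": 0, "claw": 0.44}, {"x": 0, "y": 0, "z": 0, "rx": 0, "ry": 0, "rz": 0, "claw": 0.38}, {"x": 0, "y": 0, "z": 0, "rx": 0, "ry": 0, "rz": 0, "claw": 0.3}, {"x": 0, "y": 0, "z": 0, "rx": 0, "ry": 0, "rz": 0, "claw": 0.2}, {"x": 0, "y": 0, "z": 0, "rx": 0, "ry": 0, "rz": 0, "claw": 0}, {"x": 0, "y": 0, "z": 0, "rx": 0, "ry": 0, "rz": 0, "claw": 0}, {"x": 0, "y": 0, "z": 0, "rx": 0, "ry": 0, "rz": 0, "claw": 0}], squeeze=60)

```text
time_s: 14.25
ee_pos: [564.9, 228.2, 88.1]
eef_rot: [0.0, 0.21, 0.978, 0.0]
contact_force: [-0.6, -0.1, 5.2]
gripper_width: 30.9
grip_force: 59.6
```

Request:
play_rows(deltas=[{"x": 0, "y": 0, "z": -1, "rx": 0, "ry": 0, "rz": 0, "claw": 0}, {"x": 0, "y": 0, "z": -2, "rx": 0, "ry": 0, "rz": 0, "claw": 0}, {"x": 0, "y": 0, "z": -3, "rx": 0, "ry": 0, "rz": 0, "claw": 0}, {"x": 0, "y": 0, "z": -4, "rx": 0, "ry": 0, "rz": 0, "claw": 0}, {"x": 0, "y": 0, "z": -4, "rx": 0, "ry": 0, "rz": 0, "claw": 0}, {"x": 0, "y": 0, "z": 0, "rx": 0, "ry": 0, "rz": 0, "claw": 0}, {"x": 0, "y": 0, "z": 0, "rx": 0, "ry": 0, "rz": 0, "claw": 0}])

```text
time_s: 14.95
ee_pos: [564.8, 228.1, 101.6]
eef_rot: [0.0, 0.21, 0.978, 0.0]
contact_force: [0.4, -0.5, -1.3]
gripper_width: 30.7
grip_force: 59.4
```

```bash
python3 - <<'E'
from h import *
tocmd([564.7,228,193])
S=ctrl.state()["ee_pos"]
for n in("side","wrist"):
    im=ctrl.get_image(n);W=cloud(im)
    if n=="wrist":cv2.imwrite("pics/w6.png",im["pixels"])
    x,y,z=W[...,0],W[...,1],W[...,2]
    hsv=cv2.cvtColor(im["pixels"],cv2.COLOR_BGR2HSV)
    m=(hsv[...,0]>15)&(hsv[...,0]<36)&(hsv[...,1]>70)&(np.hypot(x-S[0],y-S[1])<60)
    p=W[m&(abs(z-(S[2]-4))<6)]
    c=np.linalg.lstsq(np.c_[p[:,:2]-S[:2],np.ones(len(p))],p[:,2],rcond=None)[0]
    print(n,len(p),c.round(3))
E
```

```text
t 14.95 ee [564.8 228.1 101.6] tool delta [  0.   -0.1 -91.4] q [0.38 0.22 0.07 1.43 0.   0.81] F [ 0.4 -0.5 -1.3] Rz [ 2.e-04  1.e-04 -1.e+00]
side 647 [-0.0000e+00  2.0000e-02  9.8063e+01]
wrist 17312 [ 0.0000e+00 -3.0000e-03  9.7342e+01]
```

View pics/w6.png

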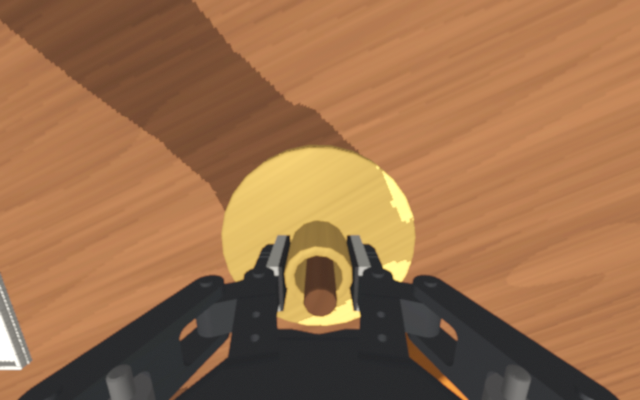

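The lid is level on the collar, and the stem at (319,290) stands centred in the tube and has not risen with it. I'll lift straight up.

Request:
play_rows(deltas=[{"x": 0, "y": 0, "z": -6, "rx": 0, "ry": 0, "rz": 0, "claw": 0}, {"x": 0, "y": 0, "z": -12, "rx": 0, "ry": 0, "rz": 0, "claw": 0}, {"x": 0, "y": 0, "z": -15, "rx": 0, "ry": 0, "rz": 0, "claw": 0}, {"x": 0, "y": 0, "z": -15, "rx": 0, "ry": 0, "rz": 0, "claw": 0}, {"x": 0, "y": 0, "z": -15, "rx": 0, "ry": 0, "rz": 0, "claw": 0}, {"x": 0, "y": 0, "z": -15, "rx": 0, "ry": 0, "rz": 0, "claw": 0}, {"x": 0, "y": 0, "z": -10, "rx": 0, "ry": 0, "rz": 0, "claw": 0}, {"x": 0, "y": 0, "z": -5, "rx": 0, "ry": 0, "rz": 0, "claw": 0}])

```text
time_s: 15.85
ee_pos: [565.2, 228.2, 196.4]
eef_rot: [0.001, 0.21, 0.978, 0.001]
contact_force: [-0.1, -0.2, -1.8]
gripper_width: 30.8
grip_force: 59.4
```

Request:
play_rows(deltas=[{"x": 0, "y": 0, "z": 0, "rx": 0, "ry": 0, "rz": 0, "claw": 0}, {"x": 0, "y": 0, "z": 0, "rx": 0, "ry": 0, "rz": 0, "claw": 0}, {"x": 0, "y": 0, "z": 0, "rx": 0, "ry": 0, "rz": 0, "claw": 0}])

```text
time_s: 16.15
ee_pos: [564.4, 228.0, 193.7]
eef_rot: [-0.001, 0.21, 0.978, -0.0]
contact_force: [0.6, -0.0, -1.3]
gripper_width: 30.8
grip_force: 59.4
```

```bash
python3 - <<'E'
from h import *
tocmd([564.7,228,193])
im=ctrl.get_image("side");W=cloud(im);cv2.imwrite("pics/s7.png",cv2.resize(im["pixels"][60:200,200:360],None,fx=4,fy=4))
z=W[...,2];m=np.hypot(W[...,0]-564,W[...,1]-228)<8;print(np.nanmax(z[m&(z<160)]))
E
```

```text
t 16.15 ee [564.4 228.  193.7] tool delta [-0.2  0.1  0.7] q [ 0.38  0.22  0.25  1.6  -0.    0.81] F [ 0.6 -0.  -1.3] Rz [-1.2e-03 -5.0e-04 -1.0e+00]
150.44977443547214
```

View pics/s7.png

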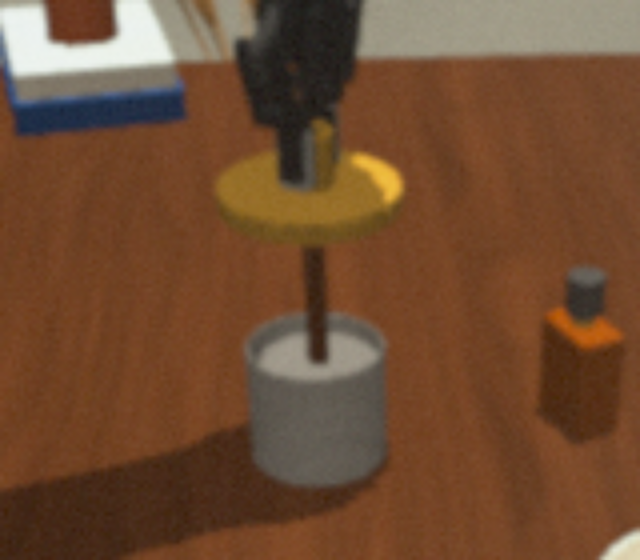

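The inner lid sits in the canister with its stem upright and its top at about z = 150. The outer lid is held level above it, with its edge at about z = 175.

```bash
python3 -c "
from plant import ctrl
print(ctrl.job_done())"
```

```text
the job is handed in; nothing more can be done
None
```

The job is handed in at about 16 s of the 51 s limit: the inner lid rests on the cake in the canister, and the arm is holding the outer lid level by its collar, about 25 mm above the stem's top.

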